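# Raise the engraver's counterweighted lid and park the laser head

### The job

With a fingertip under its front lip, push the laser engraver's counterweighted lid up past its balance point, without flinging it, so that it stays up by itself. Then push the laser head along its rail all the way to the left end, as seen from the robot. Only push, do not pinch or grip anything, and leave the wooden piece in the machine, the pen mug and the spray can where they are.

Things in the scene. Friction and masses are not known exactly. Their poses are not given: they have to be found in the camera images.
- engraver: Fixed white open-topped tub of a laser engraver, 240 (x) by 360 (y) by 100 mm high. Origin: centre of its underside, on the desk. x points from its front (robot's side) to its back, y to the left seen from the robot, z up. Front and side walls 15 mm thick, bed 20 mm above the desk. A fixed beam crosses it along y at x -15 to +10, z 60 to 82 mm.
- lid (a joint): Lid angle, rad: 0 shut (level), grows as the front rises, stop at 1.35 (near upright). See-through orange sheet 340 mm wide in a white frame; a steel counterweight bar on two arms stands behind the hinge. Below about 0.73 it falls shut, beyond that it falls open to the stop by itself in one to two seconds and stays. Damped hinge; 1 to 5 N at the lip raises it.
- lip (a point): Middle of the lower front edge of the white lip at the lid's front, 260 mm from the hinge axis; moves with the lid; axes parallel to the engraver's when shut. The lip is 80 mm wide (y), 8 mm thick; shut, it juts 40 mm forward of the tub's front wall, underside 105 mm above the desk, free space beneath. A ridge 7 mm high runs on its top, 10 mm behind the edge.
- hinge (a point): Middle of the lid's hinge axis, which runs along the engraver's y; fixed in the engraver at x = +100, z = 108 mm; axes as the engraver's.
- head (a joint): Position of the laser head along its rail, m: 0 at the right end stop, 0.20 at the left one, growing along the engraver's +y. It slides stiffly (2 N plus damping) and stays where it is left. It runs in the gap between the beam and the front wall, whose inner face is at engraver x = -105 mm; at 0 its right face is 37 mm from the right wall.
- head_side (a point): Centre of the right-hand (-y) face of the laser head, moving with it; axes as the engraver's; at engraver x = -45, y = -128 mm + joint, z = 72.5 mm. The head is a grey box 50 (x) by 56 (y) by 55 mm high, underside 45 mm and top 100 mm above the desk. The shut lid covers it.
- cutout: Loose plywood piece 60 x 80 x 4 mm lying on the engraver's bed in front of and below the rail; the head passes above it. Origin: centre of its underside. To be left alone.
- pen_mug: White mug, 80 mm across and 95 mm high, with pens standing out to about 160 mm. Origin: centre of its underside. To be left alone.
- spray_can: Spray can, 54 mm across, 160 mm high. Origin: centre of its underside. To be left alone.

How it is judged:
By the outcome, as a careful person would: the job done as asked, in the order asked, and still so for the second after the job is handed in, with the robot touching nothing.
It also fails if it takes over 64 s, if anything falls off the work surface, if the arm or the gripper's body presses on something with over 40 N, if the wrist force passes 120 N, or if a joint passes its speed limit or range.

### The arm

A 7-joint arm with a two-finger parallel gripper is mounted at the origin on the work surface. World frame = base frame: x ahead of the robot, y to its left, z up, the work surface at z = 0. Lengths are in m, angles in rad, forces in N, time in s.
With the tool pointing down it reaches from about 0.425 to 0.875 m from the base axis. Payload 8.4 kg.
Tool frame: the origin (TCP) lies at the centre of the arm's flange, where the gripper is bolted on; the fingertips stand tip_extent ahead of it and the grasp point (between the pads) lies 155 mm ahead of it (tip_extent is the distance from the TCP to the fingertips, in m); z points along the fingers, y is the line along which they close (so a half turn about z gives the same grasp; the last joint's range is limited). The gripper opens to 85 mm and grips with 20 to 120 N. Pads are 22 mm wide; open, the fingers measure 114 mm over their backs; the gripper's body (76 mm by 85 mm) begins 54 mm behind the grasp point. The pads swing forward as they close: fully open they stand 13 mm farther back than shut.
Start: joints at [-1.2, 0.333, 0.04, 1.465, -0.013, 1.343, -0.059], TCP at [0.294, 0.58, 0.405] pointing down, gripper open.
Joint ranges: [-2.58, 2.58], [-0.38, 2.09], [-1.3, 1.39], [0.25, 2.4], [-1.5, 4.64], [0.08, 2.09], [-2.65, 2.65]. Speed limits (rad/s): [2.22, 2.22, 2.79, 2.79, 3.14, 3.14, 3.14].

### API

Orientations are given as a unit quaternion [w, x, y, z].
In Python, from station import sense, grab_frame, camera_model, job_done, trace, mark_of, tip_extent gives the robot as it stands.
- The arm moves only by the tool step_arm, never from a script. Its argument "commands" is a list of rows, each an object of numbers: "x", "y", "z": the shift along the tool's x, y, z in units of 15 cm (1.0 is 15 cm); "wx", "wy", "wz": the turn, a rotation vector about the tool's x, y, z in units of 180 degrees (1.0 is 180 degrees); "grip": the opening in per cent of the stroke, from 0 (shut) to 100 (fully open). In form: [{"x": .., "y": .., "z": .., "wx": .., "wy": .., "wz": .., "grip": ..}, ...]. A call has 1 to 5 rows; each row is the pose to reach, as a shift and turn from the pose commanded when the call began, along the tool's axes at that moment, turning the shorter way round; what a row does not reach only later rows make up. A row lasts 1/10 s, in which the tool goes at most 50 mm and 8.59 degrees, less where a joint would pass 70% of its speed; a pose out of reach is approached as far as the arm can. A call with a number of a shift or a turn outside -1 to 1 is refused whole. A call with a gripper value outside its range is refused whole. The fingers move at their own pace and stop on an object; "squeeze" is the grip in N (left out, the last holds). Time passes only in rows, so rows that repeat a pose let the fingers close. It gives the time, the measured TCP pose, the force, the opening and the grip force at its end, in the units of the state.
- sense(): the state, without advancing time (a new reading comes with each control period).
- grab_frame(name): name is "side" or "top"; returns the picture (420x560x3 uint8, red, green, blue); there is no depth.
- camera_model(name): a dict with "fx", "fy", "cx", "cy" (pixels), "R" (3x3) and "t" (3): a world point X has camera coordinates R X + t. Camera axes: x right, y down, z forward; pixel columns grow to the right and rows downward; lengths in m; the calibration is good to about 2 mm. A picture is of the moment at which its call begins. camera_model takes no time and is no camera call.
- job_done(): hands the job in; it is judged then, once.
Trained networks look in the newest picture that a camera, given by its name, has taken for a name from the list of things; names that differ only in an ending like _2 or _b are one class to them, and where a whole thing is asked for, a point or a joint stands for the part that bears it (a point fixed in the world has none). Each returns a list of dicts, best first, with "score" (0 to 1); they miss things now and then, are a little off and sometimes report something else, mostly with a low value. They report only what shows in the picture. A call takes as long as a camera call.
- trace(name, camera): "region" (420x560 bool, what is visible of it) and "xy" ([column, row] in pixels, amid what is visible of it).
- mark_of(name, camera): "xy" ([column, row] in pixels: a listed point, or the origin of a listed thing).
The state is a dict: "t": time; "q": joint angles; "dq": joint speeds; "effort": joint torques, N m; "ee_pos": TCP position; "ee_rot": TCP orientation; "wrist_force": force on the tool from outside, world axes, zero at the start; "moment": the same for the moment, N m; "width": finger opening in m; "grasp_force": force on a finger pad.
Only numpy, scipy, OpenCV 4.12 (cv2) and the standard library are available. Lean on these libraries where they do the work, as an engineer would, in place of code of your own. Each camera call takes 0.05 s, during which the arm holds its last target. There are 200 camera calls.

## Working session

There is one attempt and no reset: what is moved stays moved. The work goes in short steps, Python scripts to look and compute and a tool call to move; the robot and the scene stay as the last step left them, time stands still between calls to the robot, and variables do not carry over. Pictures are saved under pics/ and viewed, at most 10 in all, crops included, and the job is handed in when it is done.

Besides the shell and the picture viewer there is one more tool, called after ">>>" by a JSON object that holds its "name" and its "arguments", one argument or row to a line. step_arm: Moves the arm, as the interface text tells. Its arguments: {"type":"object","properties":{"commands":{"type":"array"},"squeeze":{"type":"number"}},"required":["commands"]}

```bash
ls; mkdir -p pics
cat > h.py <<'E'
import numpy as np, cv2
from station import *
def ray(cam,uv):
    m=camera_model(cam);R=np.array(m["R"]);t=np.array(m["t"])
    d=R.T@np.array([(uv[0]-m["cx"])/m["fx"],(uv[1]-m["cy"])/m["fy"],1]);return -R.T@t,d/np.linalg.norm(d)
def atz(cam,uv,z):
    o,d=ray(cam,uv);return o+d*(z-o[2])/d[2]
def tri(a,b):
    o1,d1=ray("side",a);o2,d2=ray("top",b)
    s=np.linalg.lstsq(np.c_[d1,-d2],o2-o1,rcond=None)[0]
    p,q=o1+s[0]*d1,o2+s[1]*d2;return (p+q)/2,np.linalg.norm(p-q)
def proj(cam,X):
    m=camera_model(cam);c=np.array(m["R"])@np.array(X)+np.array(m["t"]);return m["fx"]*c[0]/c[2]+m["cx"],m["fy"]*c[1]/c[2]+m["cy"]
def save(n):
    ims=[cv2.cvtColor(grab_frame(c),cv2.COLOR_RGB2BGR) for c in("side","top")]
    cv2.imwrite(f"pics/{n}_side.png",ims[0]);cv2.imwrite(f"pics/{n}_top.png",ims[1])
E
python3 - <<'E'
from h import *
np.set_printoptions(precision=3,suppress=True)
s=sense();print({k:np.round(v,3) for k,v in s.items()});print("tip",tip_extent)
save("a")
for n in["lip","hinge","engraver","head_side","cutout","pen_mug","spray_can"]:
    r={}
    for c in("side","top"):
        m=mark_of(n,c)[:2];r[c]=m;print(n,c,[(np.round(k["xy"],1),round(k["score"],2)) for k in m])
    if r["side"] and r["top"]:print("   ",*tri(r["side"][0]["xy"],r["top"][0]["xy"]))
E
```

```text
pics
{'t': np.float64(0.0), 'q': array([-1.2  ,  0.334,  0.04 ,  1.466, -0.013,  1.343, -0.059]), 'dq': array([ 0.   , -0.   , -0.   ,  0.001, -0.   ,  0.001, -0.001]), 'effort': array([ -0.001, -65.853,   1.365, -40.558,   0.017,   0.012,  -0.   ]), 'ee_pos': array([0.294, 0.579, 0.404]), 'ee_rot': array([-0.   ,  0.233,  0.973, -0.001]), 'wrist_force': array([ 0.033, -0.485, -0.162]), 'moment': array([-0.015, -0.039,  0.007]), 'grasp_force': np.float64(0.0), 'width': np.float64(0.086)}
tip 0.1734
lip side [(array([204.5, 202.8]), 0.59)]
lip top [(array([258. , 266.2]), 0.61)]
    [0.481 0.072 0.101] 0.005985716822144375
hinge side [(array([321.5, 201. ]), 0.85)]
hinge top [(array([274.4, 174. ]), 0.67)]
    [0.732 0.035 0.115] 0.003703530953506727
engraver side [(array([277. , 238.9]), 0.83), (array([323.8, 203.1]), 0.28)]
engraver top [(array([268.8, 217.5]), 0.6)]
    [ 0.635  0.047 -0.001] 0.0033255901100407432
head_side side []
head_side top []
cutout side [(array([323.5, 200.3]), 0.16)]
cutout top []
pen_mug side [(array([238.7, 164.5]), 0.64)]
pen_mug top [(array([167.9, 231.5]), 0.69)]
    [0.575 0.338 0.007] 0.013797534040581405
spray_can side [(array([219.9, 331.1]), 0.86), (array([323.9, 204.9]), 0.35)]
spray_can top [(array([349.5, 270.1]), 0.98), (array([257.4, 268.2]), 0.58)]
    [ 0.49  -0.193 -0.006] 0.010196211417484625
```

View pics/a_side.png

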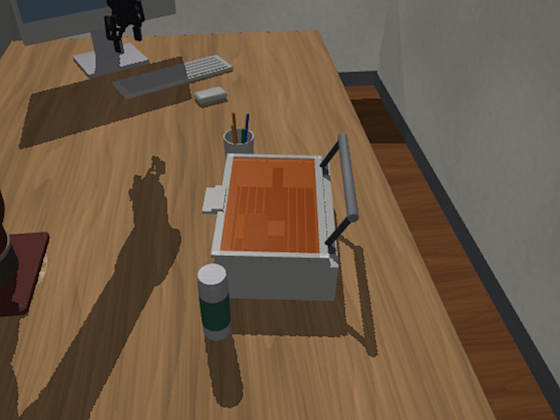

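View pics/a_top.png

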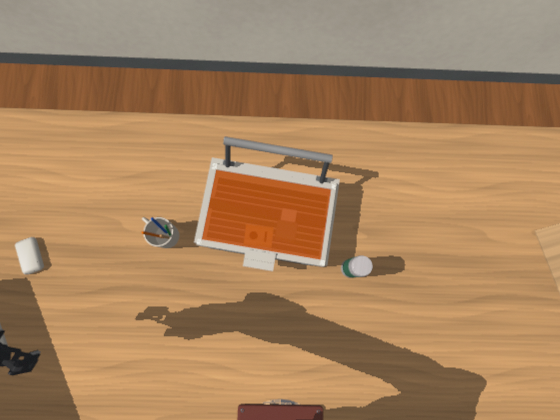

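The side view shows the shut engraver lid around (270,205) with the lip at about (210,200). The can is at (215,300) and the mug at (238,140). The top view shows the engraver yawed about -8°, lip at (260,262), and no obstacle right in front of it. Next I'll fit the pose.

```bash
cat >> h.py <<'E'
from scipy.spatial.transform import Rotation as Ro
def qR(q): return Ro.from_quat([q[1],q[2],q[3],q[0]])
def row(pos,R,s=None):
    "row numbers for a world TCP pose"
    s=s or sense();R0=qR(s["ee_rot"]);d=R0.inv().apply(np.array(pos)-s["ee_pos"])/.15
    w=(R0.inv()*R).as_rotvec()/np.pi
    return np.round(d,3),np.round(w,3)
def tool(yaw,phi):
    "tool y along engraver y, z pitched phi below horizontal"
    ex=np.array([np.cos(yaw),np.sin(yaw),0]);ey=np.array([-np.sin(yaw),np.cos(yaw),0])
    z=ex*np.cos(phi)+np.array([0,0,-np.sin(phi)]);return Ro.from_matrix(np.c_[np.cross(ey,z),ey,z])
E
python3 - <<'E'
from h import *
from scipy.optimize import least_squares
obs=[("side",(204.5,202.8),(-.16,0,.105)),("top",(258,266.2),(-.16,0,.105)),("side",(321.5,201),(.1,0,.108)),("top",(274.4,174),(.1,0,.108)),("side",(277,238.9),(0,0,0)),("top",(268.8,217.5),(0,0,0))]
def W(p,l):
    c,s=np.cos(p[2]),np.sin(p[2]);return (p[0]+c*l[0]-s*l[1],p[1]+s*l[0]+c*l[1],l[2])
f=lambda p:np.concatenate([np.subtract(proj(c,W(p,l)),uv) for c,uv,l in obs])
r=least_squares(f,[.635,.047,-.14],loss="soft_l1");p=r.x;print(p,np.round(f(p),1))
for c in("side","top"):
    im=cv2.imread(f"pics/a_{c}.png")
    for l in[(-.12,.18,.1),(-.12,-.18,.1),(.12,.18,.1),(.12,-.18,.1),(-.12,-.18,0),(.12,-.18,0),(-.16,.04,.105),(-.16,-.04,.105),(-.16,0,.105)]:
        u=proj(c,W(p,l));cv2.circle(im,(round(u[0]*8),round(u[1]*8)),16,(0,255,0),-1,shift=3)
    cr=im[130:310,180:360] if c=="side" else im[130:310,170:350]
    cv2.imwrite(f"pics/c_{c}.png",cv2.resize(cr,(400,400)))
a=np.hstack([cv2.imread(f"pics/c_{c}.png") for c in("side","top")]);cv2.imwrite("pics/fit.png",a)
L=np.array(W(p,(-.16,0,.105)));print("lip",L)
for c,n in(("pre",tool(p[2],np.radians(40))),):
    ex=n.as_matrix()[:,2]
    tip=np.array(W(p,(-.19,0,.15)));print(tip,tip-.1734*ex,*row(tip-.1734*ex,n))
E
```

```text
[ 0.63599765  0.04853801 -0.12931379] [-0.4 -0.7  0.9  2.4  2.1  1.9 -0.2  0.2 -0.2 -0.8 -0.5 -1.1]
lip [0.47733355 0.0691706  0.105     ]
[0.44758404 0.07303921 0.15      ] [0.31586099 0.0901684  0.26145937] [-1.606 -2.844  0.955] [-0.047 -0.275 -0.101]
```

View pics/fit.png

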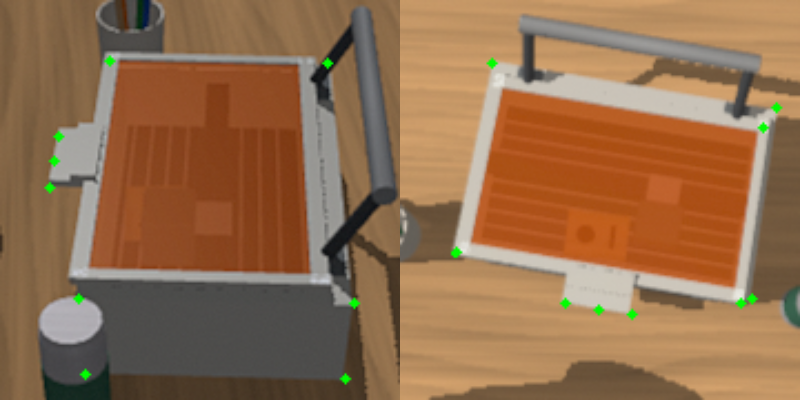

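The fitted corners match the tub and lip within a few mm. Through the sheet, the head shows at crop (660,190) and the cutout at (597,232). Now I'll move toward the lip, pitching the tool forward.

>>> {"name": "step_arm", "arguments": {
  "commands": [
    {"x": -0.54,"y": -0.95,"z": 0.1,"wx": -0.03,"wy": -0.2,"wz": -0.07,"grip": 0},
    {"x": -0.54,"y": -0.95,"z": 0.1,"wx": -0.03,"wy": -0.2,"wz": -0.07,"grip": 0},
    {"x": -0.54,"y": -0.95,"z": 0.1,"wx": -0.03,"wy": -0.2,"wz": -0.07,"grip": 0},
    {"x": -0.54,"y": -0.95,"z": 0.1,"wx": -0.03,"wy": -0.2,"wz": -0.07,"grip": 0},
    {"x": -0.54,"y": -0.95,"z": 0.1,"wx": -0.03,"wy": -0.2,"wz": -0.07,"grip": 0}
  ]
}}

```text
t: 1.3
ee_pos: [0.302, 0.4134, 0.3899]
ee_rot: [0.313, 0.114, 0.942, -0.027]
wrist_force: [-0.7, 0.3, 0.6]
width: 0.0124
grasp_force: 0.0
```

```bash
cat >> h.py <<'E'
P=[.636,.0485,-.129]
def W(l,p=P):
    c,s=np.cos(p[2]),np.sin(p[2]);return np.array([p[0]+c*l[0]-s*l[1],p[1]+s*l[0]+c*l[1],l[2]])
def go(tip,phi):
    "row for fingertip at engraver-frame point, pitch phi deg"
    s=sense();R=tool(P[2],np.radians(phi));print(*row(W(tip)-tip_extent*R.as_matrix()[:,2],R,s))
def st():
    s=sense();T=qR(s["ee_rot"]).as_matrix();tip=s["ee_pos"]+tip_extent*T[:,2]-np.array([P[0],P[1],0])
    c,n=np.cos(P[2]),np.sin(P[2])
    print("t",round(s["t"],2),"q",np.round(s["q"],2),"tcp",np.round(s["ee_pos"],3),"F",np.round(s["wrist_force"],1),"w",round(s["width"],3))
    print("tip_eng",np.round([c*tip[0]+n*tip[1],-n*tip[0]+c*tip[1],tip[2]],4),"z",np.round(T[:,2],2),"y",np.round(T[:,1],2))
E
python3 -c "
from h import *
st();go((-.19,0,.15),40)"
```

```text
t 1.3 q [-1.3   0.02  0.05  1.94  0.69  1.19 -0.19] tcp [0.302 0.413 0.39 ] F [-0.7  0.3  0.6] w 0.012
tip_eng [-0.275   0.3109  0.2508] z [ 0.58 -0.12 -0.8 ] y [0.23 0.97 0.02]
[ 0.011 -2.093  1.005] [-0.018 -0.074 -0.029]
```

>>> {"name": "step_arm", "arguments": {
  "commands": [
    {"y": -1.0,"z": 0.45,"wx": -0.018,"wy": -0.074,"wz": -0.029},
    {"y": -1.0,"z": 0.45,"wx": -0.018,"wy": -0.074,"wz": -0.029},
    {"y": -1.0,"z": 0.45,"wx": -0.018,"wy": -0.074,"wz": -0.029},
    {"y": -1.0,"z": 0.45,"wx": -0.018,"wy": -0.074,"wz": -0.029},
    {"y": -1.0,"z": 0.45,"wx": -0.018,"wy": -0.074,"wz": -0.029}
  ]
}}

```text
invalid input
```

```bash
python3 -c "
from h import *
st();go((-.19,0,.15),40)"
```

```text
t 1.3 q [-1.3   0.02  0.05  1.94  0.69  1.19 -0.19] tcp [0.302 0.413 0.39 ] F [-0.7  0.3  0.6] w 0.012
tip_eng [-0.275   0.3109  0.2508] z [ 0.58 -0.12 -0.8 ] y [0.23 0.97 0.02]
[ 0.011 -2.093  1.005] [-0.018 -0.074 -0.029]
```

All fields are needed in each row.

>>> {"name": "step_arm", "arguments": {
  "commands": [
    {"x": 0,"y": -1.0,"z": 0.45,"wx": -0.018,"wy": -0.074,"wz": -0.029,"grip": 0},
    {"x": 0,"y": -1.0,"z": 0.45,"wx": -0.018,"wy": -0.074,"wz": -0.029,"grip": 0},
    {"x": 0,"y": -1.0,"z": 0.45,"wx": -0.018,"wy": -0.074,"wz": -0.029,"grip": 0},
    {"x": 0,"y": -1.0,"z": 0.45,"wx": -0.018,"wy": -0.074,"wz": -0.029,"grip": 0},
    {"x": 0,"y": -1.0,"z": 0.45,"wx": -0.018,"wy": -0.074,"wz": -0.029,"grip": 0}
  ]
}}

```text
t: 1.8
ee_pos: [0.3062, 0.2598, 0.3317]
ee_rot: [0.419, 0.06, 0.906, -0.028]
wrist_force: [-0.3, 0.6, 0.3]
width: 0.0001
grasp_force: 0.0
```

```bash
python3 -c "
from h import *
st();go((-.19,0,.15),40)"
```

```text
t 1.8 q [-1.25 -0.23  0.06  2.36  1.04  1.05 -0.32] tcp [0.306 0.26  0.332] F [-0.3  0.6  0.3] w 0.0
tip_eng [-0.2221  0.1666  0.2195] z [ 0.76 -0.1  -0.65] y [ 0.13  0.99 -0.  ]
[ 0.219 -1.113  0.466] [-0.001 -0.002 -0.001]
```

```bash
cat >> h.py <<'E'
def go(tip,phi,yaw=-50,s=None):
    R=tool(np.radians(yaw),np.radians(phi));t=W(tip)-tip_extent*R.as_matrix()[:,2];print("tcp",np.round(t,3),*row(t,R,s))
E
python3 -c "
from h import *
go((-.22,.05,.13),35);go((-.20,.03,.06),35)"
```

```text
tcp [0.333 0.235 0.229] [ 0.391 -0.139  0.593] [ 0.186 -0.028  0.144]
tcp [0.35  0.213 0.159] [ 0.66  -0.271  0.997] [ 0.186 -0.028  0.144]
```

>>> {"name": "step_arm", "arguments": {
  "commands": [
    {"x": 0.39,"y": -0.14,"z": 0.59,"wx": 0.186,"wy": -0.028,"wz": 0.144,"grip": 0},
    {"x": 0.39,"y": -0.14,"z": 0.59,"wx": 0.186,"wy": -0.028,"wz": 0.144,"grip": 0},
    {"x": 0.39,"y": -0.14,"z": 0.59,"wx": 0.186,"wy": -0.028,"wz": 0.144,"grip": 0},
    {"x": 0.39,"y": -0.14,"z": 0.59,"wx": 0.186,"wy": -0.028,"wz": 0.144,"grip": 0},
    {"x": 0.39,"y": -0.14,"z": 0.59,"wx": 0.186,"wy": -0.028,"wz": 0.144,"grip": 0}
  ]
}}

```text
t: 2.3
ee_pos: [0.3331, 0.2393, 0.2301]
ee_rot: [0.419, 0.376, 0.804, -0.195]
wrist_force: [0.1, -0.7, 1.3]
width: -0.0001
grasp_force: 0.0
```

```bash
python3 -c "
from h import *
st();go((-.20,.03,.06),35);go((-.148,.0,.06),35)"
```

```text
t 2.3 q [-1.19  0.21  0.1   2.24  0.88  1.32 -0.91] tcp [0.333 0.239 0.23 ] F [ 0.1 -0.7  1.3] w -0.0
tip_eng [-0.2204  0.054   0.1306] z [ 0.53 -0.63 -0.57] y [0.77 0.64 0.  ]
tcp [0.35  0.213 0.159] [ 0.266 -0.026  0.441] [-0.     0.    -0.001]
tcp [0.398 0.176 0.159] [0.042 0.062 0.761] [-0.     0.    -0.001]
```

>>> {"name": "step_arm", "arguments": {
  "commands": [
    {"x": 0.266,"y": -0.026,"z": 0.441,"wx": 0,"wy": 0,"wz": 0,"grip": 0},
    {"x": 0.266,"y": -0.026,"z": 0.441,"wx": 0,"wy": 0,"wz": 0,"grip": 0},
    {"x": 0.266,"y": -0.026,"z": 0.441,"wx": 0,"wy": 0,"wz": 0,"grip": 0}
  ]
}}

```text
t: 2.6
ee_pos: [0.3504, 0.2108, 0.1577]
ee_rot: [0.419, 0.373, 0.805, -0.196]
wrist_force: [-1.7, 0.1, 1.4]
width: -0.0
grasp_force: 0.0
```

Run:
```python
from h import *
st();go((-.145,.0,.06),35)
save("b")
a=cv2.imread("pics/b_side.png")[120:320,130:350];b=cv2.imread("pics/b_top.png")[140:340,150:350]
cv2.imwrite("pics/b.png",np.hstack([cv2.resize(a,(440,400)),cv2.resize(b,(360,360+40))]))
```

```text
t 2.6 q [-1.15  0.35  0.13  2.29  0.96  1.16 -1.03] tcp [0.35  0.211 0.158] F [-1.7  0.1  1.4] w -0.0
tip_eng [-0.1995  0.0281  0.0583] z [ 0.53 -0.63 -0.57] y [ 0.76  0.65 -0.  ]
tcp [0.401 0.176 0.159] [-0.236  0.108  0.317] [0.    0.    0.001]
```

View pics/b.png

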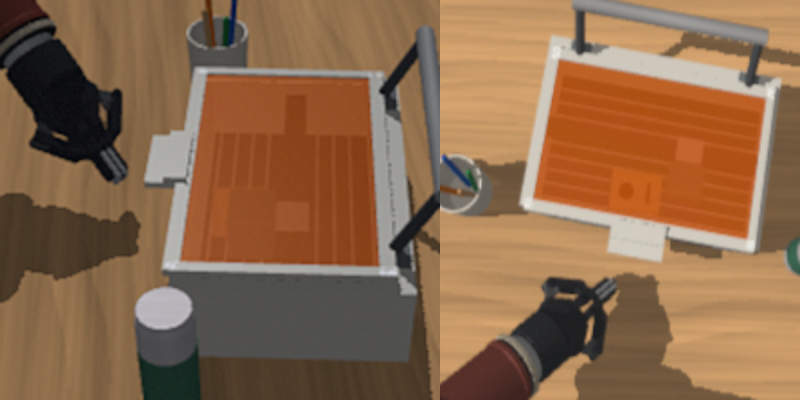

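The left knuckle would come near the lip at this yaw, so I'll turn to -35° before going under.

Run:
```python
from h import *
go((-.195,.015,.055),38,-35);go((-.148,.0,.055),38,-35)
```

```text
tcp [0.333 0.167 0.162] [-0.098 -0.286  0.12 ] [-0.066  0.017 -0.049]
tcp [0.377 0.146 0.162] [-0.269 -0.149  0.365] [-0.066  0.017 -0.049]
```

>>> {"name": "step_arm", "arguments": {
  "commands": [
    {"x": -0.1,"y": -0.286,"z": 0.12,"wx": -0.066,"wy": 0.017,"wz": -0.049,"grip": 0},
    {"x": -0.1,"y": -0.286,"z": 0.12,"wx": -0.066,"wy": 0.017,"wz": -0.049,"grip": 0},
    {"x": -0.269,"y": -0.149,"z": 0.365,"wx": -0.066,"wy": 0.017,"wz": -0.049,"grip": 0},
    {"x": -0.269,"y": -0.149,"z": 0.365,"wx": -0.066,"wy": 0.017,"wz": -0.049,"grip": 0},
    {"x": -0.269,"y": -0.149,"z": 0.365,"wx": -0.066,"wy": 0.017,"wz": -0.049,"grip": 0}
  ]
}}

```text
t: 3.2
ee_pos: [0.3723, 0.1514, 0.1555]
ee_rot: [0.414, 0.285, 0.85, -0.156]
wrist_force: [0.5, 0.8, -0.3]
width: 0.0002
grasp_force: 0.0
```

Run:
```python
from h import *
st()
d=np.array([-.148,0,.055])
for th in(.06,.12,.18,.24,.3,.36,.42,.48,.54,.6,.66,.72,.78,.84,.9):
    f=lambda a:np.array([.1-.26*np.cos(a-.0115),0,.108+.26*np.sin(a-.0115)])
    go(d+f(th)-f(0),38,-35)
```

```text
t 3.2 q [-0.37  0.3  -0.55  2.39  1.32  1.14 -0.99] tcp [0.372 0.151 0.156] F [ 0.5  0.8 -0.3] w 0.0
tip_eng [-0.1577 -0.0045  0.0501] z [ 0.62 -0.5  -0.61] y [ 0.61  0.79 -0.03]
tcp [0.378 0.146 0.177] [-0.146 -0.012 -0.049] [-0.018  0.003 -0.002]
tcp [0.379 0.146 0.193] [-0.233 -0.011 -0.106] [-0.018  0.003 -0.002]
tcp [0.381 0.145 0.208] [-0.322 -0.007 -0.159] [-0.018  0.003 -0.002]
tcp [0.384 0.145 0.224] [-0.414  0.001 -0.207] [-0.018  0.003 -0.002]
tcp [0.388 0.145 0.239] [-0.508  0.011 -0.25 ] [-0.018  0.003 -0.002]
tcp [0.393 0.144 0.254] [-0.604  0.025 -0.288] [-0.018  0.003 -0.002]
tcp [0.398 0.143 0.268] [-0.701  0.041 -0.321] [-0.018  0.003 -0.002]
tcp [0.405 0.142 0.282] [-0.799  0.061 -0.349] [-0.018  0.003 -0.002]
tcp [0.412 0.141 0.296] [-0.898  0.083 -0.371] [-0.018  0.003 -0.002]
tcp [0.421 0.14  0.309] [-0.998  0.109 -0.387] [-0.018  0.003 -0.002]
tcp [0.43  0.139 0.322] [-1.098  0.137 -0.398] [-0.018  0.003 -0.002]
tcp [0.439 0.138 0.334] [-1.197  0.167 -0.403] [-0.018  0.003 -0.002]
tcp [0.45  0.137 0.345] [-1.295  0.201 -0.402] [-0.018  0.003 -0.002]
tcp [0.461 0.135 0.356] [-1.393  0.236 -0.396] [-0.018  0.003 -0.002]
tcp [0.473 0.134 0.367] [-1.489  0.274 -0.384] [-0.018  0.003 -0.002]
```

```bash
cat >> h.py <<'E'
def gc(tip,s=None):
    "keep orientation"
    s=s or sense();R=qR(s["ee_rot"]);return row(W(tip)-tip_extent*R.as_matrix()[:,2],R,s)[0]
E
python3 - <<'E'
from h import *
print(gc((-.144,0,.055)))
E
```

```text
[-0.066  0.071  0.029]
```

>>> {"name": "step_arm", "arguments": {
  "commands": [
    {"x": -0.066,"y": 0.071,"z": 0.029,"wx": 0,"wy": 0,"wz": 0,"grip": 0},
    {"x": -0.066,"y": 0.071,"z": 0.029,"wx": 0,"wy": 0,"wz": 0,"grip": 0},
    {"x": -0.066,"y": 0.071,"z": 0.029,"wx": 0,"wy": 0,"wz": 0,"grip": 0}
  ]
}}

```text
t: 3.5
ee_pos: [0.3859, 0.1543, 0.1591]
ee_rot: [0.413, 0.285, 0.85, -0.157]
wrist_force: [0.7, -1.0, -0.5]
width: -0.0002
grasp_force: 0.0
```

```bash
cat >> h.py <<'E'
def arc(ths,d=(-.145,0,.06)):
    f=lambda a:np.array([.1-.26*np.cos(a-.0115),0,.108+.26*np.sin(a-.0115)])
    s=sense()
    for th in ths: print(th,gc(np.array(d)+f(th)-f(0),s))
E
python3 - <<'E'
from h import *
st();arc(np.arange(.04,.4,.04))
save("c")
a=cv2.imread("pics/c_side.png")[120:320,130:350];b=cv2.imread("pics/c_top.png")[180:330,200:350]
cv2.imwrite("pics/c.png",np.hstack([cv2.resize(a,(440,400)),cv2.resize(b,(360,400))]))
E
```

```text
t 3.5 q [-0.36  0.31 -0.53  2.36  1.32  1.13 -0.96] tcp [0.386 0.154 0.159] F [ 0.7 -1.  -0.5] w -0.0
tip_eng [-0.145  -0.      0.0535] z [ 0.61 -0.5  -0.61] y [ 0.61  0.79 -0.03]
0.04 [-0.089 -0.003 -0.069]
0.08 [-0.146 -0.004 -0.108]
0.12 [-0.204 -0.003 -0.146]
0.16 [-0.263 -0.    -0.182]
0.2 [-0.324  0.004 -0.216]
0.24000000000000002 [-0.385  0.009 -0.248]
0.27999999999999997 [-0.448  0.015 -0.277]
0.32 [-0.511  0.023 -0.305]
0.36 [-0.575  0.033 -0.329]
```

View pics/c.png

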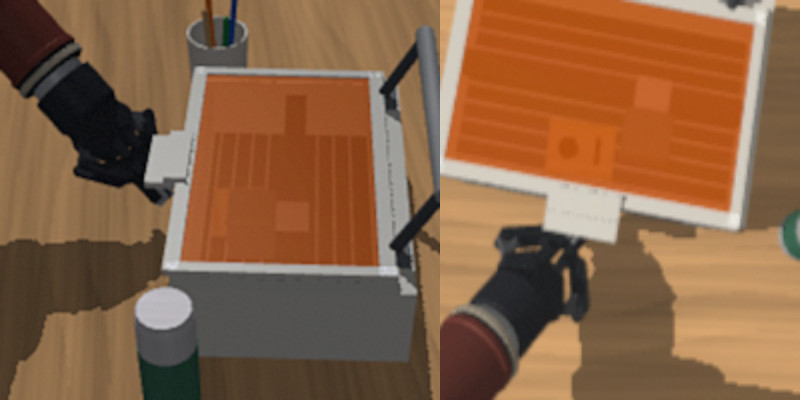

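The fingertips are under the lip, which hides them in the top crop at about (580,225). Nothing else is touching. I'll lift gently.

>>> {"name": "step_arm", "arguments": {
  "commands": [
    {"x": -0.089,"y": 0,"z": -0.069,"wx": 0,"wy": 0,"wz": 0,"grip": 0},
    {"x": -0.117,"y": 0,"z": -0.09,"wx": 0,"wy": 0,"wz": 0,"grip": 0},
    {"x": -0.146,"y": 0,"z": -0.108,"wx": 0,"wy": 0,"wz": 0,"grip": 0},
    {"x": -0.175,"y": 0,"z": -0.127,"wx": 0,"wy": 0,"wz": 0,"grip": 0},
    {"x": -0.204,"y": 0,"z": -0.146,"wx": 0,"wy": 0,"wz": 0,"grip": 0}
  ]
}}

```text
t: 4.1
ee_pos: [0.3871, 0.1537, 0.1955]
ee_rot: [0.412, 0.284, 0.851, -0.158]
wrist_force: [-1.6, 0.6, -1.3]
width: -0.0002
grasp_force: 0.0
```

Run:
```python
from h import *
st();arc(np.arange(.16,.5,.04))
```

```text
t 4.1 q [-0.34  0.21 -0.55  2.35  1.24  1.13 -0.84] tcp [0.387 0.154 0.196] F [-1.6  0.6 -1.3] w -0.0
tip_eng [-0.1439 -0.0005  0.0897] z [ 0.61 -0.5  -0.61] y [ 0.61  0.79 -0.03]
0.16 [-0.068  0.006 -0.042]
0.2 [-0.128  0.01  -0.075]
0.24000000000000002 [-0.189  0.015 -0.107]
0.28 [-0.252  0.021 -0.137]
0.32000000000000006 [-0.315  0.029 -0.164]
0.36000000000000004 [-0.379  0.038 -0.189]
0.4 [-0.444  0.049 -0.212]
0.44000000000000006 [-0.509  0.06  -0.232]
0.4800000000000001 [-0.575  0.073 -0.25 ]
```

>>> {"name": "step_arm", "arguments": {
  "commands": [
    {"x": -0.068,"y": 0.006,"z": -0.042,"wx": 0,"wy": 0,"wz": 0,"grip": 0},
    {"x": -0.128,"y": 0.01,"z": -0.075,"wx": 0,"wy": 0,"wz": 0,"grip": 0},
    {"x": -0.189,"y": 0.015,"z": -0.107,"wx": 0,"wy": 0,"wz": 0,"grip": 0},
    {"x": -0.252,"y": 0.021,"z": -0.137,"wx": 0,"wy": 0,"wz": 0,"grip": 0},
    {"x": -0.315,"y": 0.029,"z": -0.164,"wx": 0,"wy": 0,"wz": 0,"grip": 0}
  ]
}}

```text
t: 4.6
ee_pos: [0.3984, 0.1523, 0.2481]
ee_rot: [0.412, 0.285, 0.851, -0.158]
wrist_force: [-0.6, 0.6, -1.9]
width: -0.0001
grasp_force: 0.0
```

Run:
```python
from h import *
st();arc(np.arange(.36,.9,.04))
save("d")
a=cv2.imread("pics/d_side.png")[100:300,130:350];b=cv2.imread("pics/d_top.png")[140:340,170:350]
cv2.imwrite("pics/d.png",np.hstack([cv2.resize(a,(440,400)),cv2.resize(b,(360,400))]))
```

```text
t 4.6 q [-0.3   0.1  -0.54  2.31  1.15  1.12 -0.66] tcp [0.398 0.152 0.248] F [-0.6  0.6 -1.9] w -0.0
tip_eng [-0.1326 -0.0006  0.1423] z [ 0.61 -0.5  -0.61] y [ 0.61  0.79 -0.03]
0.36 [-0.061  0.012 -0.026]
0.39999999999999997 [-0.125  0.022 -0.049]
0.43999999999999995 [-0.191  0.034 -0.069]
0.4799999999999999 [-0.256  0.047 -0.087]
0.5199999999999999 [-0.322  0.062 -0.103]
0.5599999999999998 [-0.388  0.078 -0.116]
0.5999999999999999 [-0.455  0.094 -0.126]
0.6399999999999999 [-0.521  0.113 -0.134]
0.6799999999999998 [-0.588  0.132 -0.14 ]
0.7199999999999998 [-0.654  0.153 -0.143]
0.7599999999999998 [-0.72   0.174 -0.144]
0.7999999999999998 [-0.785  0.197 -0.142]
0.8399999999999997 [-0.85   0.221 -0.137]
0.8799999999999998 [-0.914  0.246 -0.131]
```

View pics/d.png

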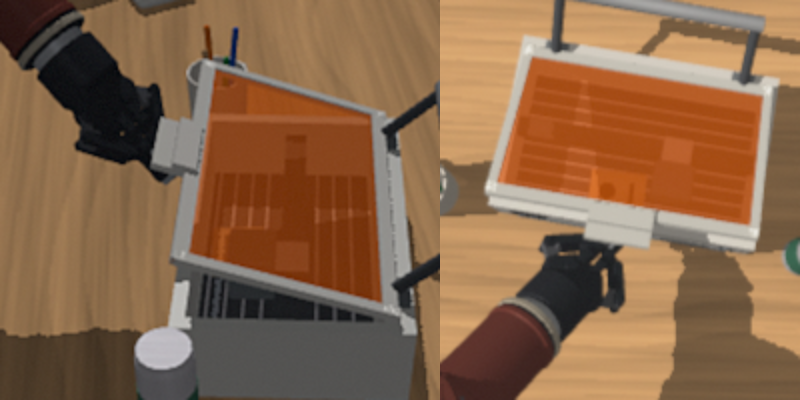

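The lid is up about 0.25 rad with the lip resting on the fingertips. I'll keep following the arc.

>>> {"name": "step_arm", "arguments": {
  "commands": [
    {"x": -0.061,"y": 0.012,"z": -0.026,"wx": 0,"wy": 0,"wz": 0,"grip": 0},
    {"x": -0.125,"y": 0.022,"z": -0.049,"wx": 0,"wy": 0,"wz": 0,"grip": 0},
    {"x": -0.191,"y": 0.034,"z": -0.069,"wx": 0,"wy": 0,"wz": 0,"grip": 0},
    {"x": -0.256,"y": 0.047,"z": -0.087,"wx": 0,"wy": 0,"wz": 0,"grip": 0},
    {"x": -0.322,"y": 0.062,"z": -0.103,"wx": 0,"wy": 0,"wz": 0,"grip": 0}
  ]
}}

```text
t: 5.2
ee_pos: [0.4187, 0.1503, 0.2948]
ee_rot: [0.412, 0.285, 0.851, -0.158]
wrist_force: [-1.1, 0.9, -1.4]
width: -0.0001
grasp_force: 0.0
```

Run:
```python
from h import *
st();arc(np.arange(.56,1,.04))
```

```text
t 5.2 q [-0.27  0.03 -0.52  2.24  1.09  1.12 -0.51] tcp [0.419 0.15  0.295] F [-1.1  0.9 -1.4] w -0.0
tip_eng [-0.1123 -0.      0.189 ] z [ 0.61 -0.5  -0.61] y [ 0.61  0.79 -0.03]
0.56 [-0.07   0.016 -0.015]
0.6000000000000001 [-0.136  0.033 -0.026]
0.6400000000000001 [-0.203  0.051 -0.034]
0.6800000000000002 [-0.269  0.071 -0.04 ]
0.7200000000000002 [-0.335  0.091 -0.043]
0.7600000000000002 [-0.401  0.113 -0.043]
0.8000000000000003 [-0.467  0.135 -0.041]
0.8400000000000003 [-0.532  0.159 -0.037]
0.8800000000000003 [-0.596  0.184 -0.03 ]
0.9200000000000004 [-0.66   0.21  -0.021]
0.9600000000000004 [-0.722  0.237 -0.009]
```

>>> {"name": "step_arm", "arguments": {
  "commands": [
    {"x": -0.07,"y": 0.016,"z": -0.015,"wx": 0,"wy": 0,"wz": 0,"grip": 0},
    {"x": -0.136,"y": 0.033,"z": -0.026,"wx": 0,"wy": 0,"wz": 0,"grip": 0},
    {"x": -0.203,"y": 0.051,"z": -0.034,"wx": 0,"wy": 0,"wz": 0,"grip": 0},
    {"x": -0.269,"y": 0.071,"z": -0.04,"wx": 0,"wy": 0,"wz": 0,"grip": 0},
    {"x": -0.335,"y": 0.091,"z": -0.043,"wx": 0,"wy": 0,"wz": 0,"grip": 0}
  ]
}}

```text
t: 5.7
ee_pos: [0.4488, 0.1468, 0.3389]
ee_rot: [0.412, 0.285, 0.851, -0.158]
wrist_force: [-0.2, -0.2, 0.1]
width: -0.0002
grasp_force: 0.0
```

Run:
```python
from h import *
st();arc(np.arange(.74,1.1,.03))
print([ (np.round(k["xy"],1),round(k["score"],2)) for c in("side","top") if grab_frame(c) is not None for k in mark_of("lip",c)[:1]])
f=lambda a:W((.1-.26*np.cos(a-.0115),0,.108+.26*np.sin(a-.0115)))
for a in(.5,.6,.7,.8):print(a,np.round(proj("side",f(a)),1),np.round(proj("top",f(a)),1))
```

```text
t 5.7 q [-0.24  0.   -0.49  2.16  1.06  1.12 -0.37] tcp [0.449 0.147 0.339] F [-0.2 -0.2  0.1] w -0.0
tip_eng [-0.0819  0.0005  0.2331] z [ 0.61 -0.5  -0.61] y [ 0.61  0.79 -0.03]
0.74 [-0.027  0.006  0.002]
0.77 [-0.077  0.023  0.002]
0.8 [-0.126  0.04   0.004]
0.8300000000000001 [-0.174  0.058  0.007]
0.8600000000000001 [-0.223  0.076  0.011]
0.8900000000000001 [-0.271  0.095  0.017]
0.9200000000000002 [-0.318  0.115  0.025]
0.9500000000000002 [-0.366  0.135  0.033]
0.9800000000000002 [-0.412  0.155  0.043]
1.0100000000000002 [-0.459  0.176  0.055]
1.0400000000000003 [-0.504  0.198  0.068]
1.0700000000000003 [-0.549  0.22   0.082]
1.1000000000000003 [-0.593  0.242  0.098]
[(array([229. , 134.3]), 0.67), (array([259.3, 235.7]), 0.97)]
0.5 [214.6 154.9] [260.  253.3]
0.6 [220.6 145.8] [260.7 246.8]
0.7 [227.9 137.1] [261.7 239. ]
0.8 [236.4 128.8] [262.9 230.2]
```

>>> {"name": "step_arm", "arguments": {
  "commands": [
    {"x": -0.027,"y": 0.006,"z": 0.002,"wx": 0,"wy": 0,"wz": 0,"grip": 0},
    {"x": -0.077,"y": 0.023,"z": 0.002,"wx": 0,"wy": 0,"wz": 0,"grip": 0},
    {"x": -0.126,"y": 0.04,"z": 0.004,"wx": 0,"wy": 0,"wz": 0,"grip": 0},
    {"x": -0.174,"y": 0.058,"z": 0.007,"wx": 0,"wy": 0,"wz": 0,"grip": 0},
    {"x": -0.223,"y": 0.076,"z": 0.011,"wx": 0,"wy": 0,"wz": 0,"grip": 0}
  ]
}}

```text
t: 6.4
ee_pos: [0.4735, 0.1431, 0.3639]
ee_rot: [0.412, 0.285, 0.851, -0.158]
wrist_force: [-1.1, -0.1, 0.7]
width: -0.0002
grasp_force: 0.0
```

Run:
```python
from h import *
st();arc(np.arange(.88,1.1,.03))
print([ (np.round(k["xy"],1),round(k["score"],2)) for c in("side","top") if grab_frame(c) is not None for k in mark_of("lip",c)[:1]])
f=lambda a:W((.1-.26*np.cos(a-.0115),0,.108+.26*np.sin(a-.0115)))
for a in(.7,.8,.9,1,1.1,1.2,1.35):print(a,np.round(proj("side",f(a)),1),np.round(proj("top",f(a)),1))
```

```text
t 6.4 q [-0.22  0.01 -0.47  2.09  1.05  1.12 -0.3 ] tcp [0.474 0.143 0.364] F [-1.1 -0.1  0.7] w -0.0
tip_eng [-0.0568  0.      0.2581] z [ 0.61 -0.5  -0.61] y [ 0.61  0.79 -0.03]
0.88 [-0.032  0.012  0.004]
0.91 [-0.08   0.032  0.011]
0.9400000000000001 [-0.127  0.051  0.019]
0.9700000000000001 [-0.174  0.072  0.028]
1.0 [-0.22   0.093  0.039]
1.0300000000000002 [-0.266  0.114  0.052]
1.06 [-0.311  0.136  0.066]
1.0900000000000003 [-0.355  0.158  0.081]
[(array([243.7, 125.8]), 0.7), (array([262.7, 221.5]), 0.96)]
0.7 [227.9 137.1] [261.7 239. ]
0.8 [236.4 128.8] [262.9 230.2]
0.9 [246.2 121.3] [264.2 220.4]
1 [257.  114.5] [265.7 209.7]
1.1 [268.7 108.5] [267.4 198.3]
1.2 [281.4 103.6] [269.2 186.3]
1.35 [301.4  98.3] [272.  167.9]
```

>>> {"name": "step_arm", "arguments": {
  "commands": [
    {"x": 0,"y": 0,"z": 0,"wx": 0,"wy": 0,"wz": 0,"grip": 0},
    {"x": 0,"y": 0,"z": 0,"wx": 0,"wy": 0,"wz": 0,"grip": 0},
    {"x": 0,"y": 0,"z": 0,"wx": 0,"wy": 0,"wz": 0,"grip": 0},
    {"x": 0,"y": 0,"z": 0,"wx": 0,"wy": 0,"wz": 0,"grip": 0},
    {"x": 0,"y": 0,"z": 0,"wx": 0,"wy": 0,"wz": 0,"grip": 0}
  ]
}}

```text
t: 7.1
ee_pos: [0.4729, 0.1432, 0.3633]
ee_rot: [0.412, 0.285, 0.851, -0.158]
wrist_force: [0.2, 0.5, 0.6]
width: 0.0001
grasp_force: 0.0
```

Run:
```python
from h import *
st()
print([ (np.round(k["xy"],1),round(k["score"],2)) for c in("side","top") if grab_frame(c) is not None for k in mark_of("lip",c)[:1]])
```

```text
t 7.1 q [-0.22  0.01 -0.47  2.1   1.05  1.12 -0.3 ] tcp [0.473 0.143 0.363] F [0.2 0.5 0.6] w 0.0
tip_eng [-0.0575  0.      0.2574] z [ 0.61 -0.5  -0.61] y [ 0.61  0.79 -0.03]
[(array([280. , 106.8]), 0.85), (array([271.5, 178.2]), 0.57)]
```

The lid is opening by itself, at about 1.2 rad. I'll back off and turn the tool down.

Run:
```python
from h import *
go((-.17,-.0,.26),85,-7.4)
```

```text
tcp [0.452 0.072 0.433] [-0.466 -0.472 -0.129] [-0.093  0.254 -0.148]
```

>>> {"name": "step_arm", "arguments": {
  "commands": [
    {"x": 0,"y": 0,"z": -0.5,"wx": 0,"wy": 0,"wz": 0,"grip": 0},
    {"x": 0,"y": 0,"z": -0.5,"wx": 0,"wy": 0,"wz": 0,"grip": 0},
    {"x": -0.466,"y": -0.472,"z": -0.129,"wx": -0.093,"wy": 0.254,"wz": -0.148,"grip": 0},
    {"x": -0.466,"y": -0.472,"z": -0.129,"wx": -0.093,"wy": 0.254,"wz": -0.148,"grip": 0},
    {"x": -0.466,"y": -0.472,"z": -0.129,"wx": -0.093,"wy": 0.254,"wz": -0.148,"grip": 0}
  ]
}}

```text
t: 7.8
ee_pos: [0.45, 0.0818, 0.4304]
ee_rot: [0.286, 0.215, 0.927, -0.113]
wrist_force: [-0.9, 0.1, -0.7]
width: 0.0002
grasp_force: 0.0
```

Run:
```python
from h import *
st();go((-.17,-.0,.26),85,-7.4)
```

```text
t 7.8 q [-0.17 -0.2  -0.28  2.05  0.57  1.03  0.42] tcp [0.45  0.082 0.43 ] F [-0.9  0.1 -0.7] w 0.0
tip_eng [-0.0984 -0.0375  0.2899] z [ 0.48 -0.33 -0.81] y [ 0.46  0.88 -0.09]
tcp [0.452 0.072 0.433] [-0.042 -0.05   0.016] [-0.066  0.163 -0.098]
```

>>> {"name": "step_arm", "arguments": {
  "commands": [
    {"x": -0.042,"y": -0.05,"z": 0.016,"wx": -0.066,"wy": 0.163,"wz": -0.098,"grip": 0},
    {"x": -0.042,"y": -0.05,"z": 0.016,"wx": -0.066,"wy": 0.163,"wz": -0.098,"grip": 0},
    {"x": -0.042,"y": -0.05,"z": 0.016,"wx": -0.066,"wy": 0.163,"wz": -0.098,"grip": 0},
    {"x": -0.042,"y": -0.05,"z": 0.016,"wx": -0.066,"wy": 0.163,"wz": -0.098,"grip": 0},
    {"x": -0.042,"y": -0.05,"z": 0.016,"wx": -0.066,"wy": 0.163,"wz": -0.098,"grip": 0}
  ]
}}

```text
t: 8.3
ee_pos: [0.4529, 0.073, 0.4321]
ee_rot: [0.042, 0.064, 0.997, -0.002]
wrist_force: [1.0, -0.0, 1.1]
width: -0.0003
grasp_force: 0.0
```

Run:
```python
from h import *
st();save("e")
for n in["head_side","head","lip","cutout"]:
    for c in("side","top"): print(n,c,[(np.round(k["xy"],1),round(k["score"],2)) for k in mark_of(n,c)[:2]])
f=lambda a:W((.1-.26*np.cos(a-.0115),0,.108+.26*np.sin(a-.0115)))
print("lip open",proj("side",f(1.35)),proj("top",f(1.35)))
for q in(0,.05,.1,.15,.2):
    X=W((-.045,-.128+q,.0725));print(q,np.round(proj("side",X),1),np.round(proj("top",X),1))
a=cv2.imread("pics/e_side.png")[100:300,150:370];b=cv2.imread("pics/e_top.png")[130:310,170:350]
cv2.imwrite("pics/e.png",np.hstack([cv2.resize(a,(440,400)),cv2.resize(b,(360,360+40))]))
```

```text
t 8.3 q [-0.2  -0.1  -0.06  1.89  0.03  1.27  1.17] tcp [0.453 0.073 0.432] F [ 1.  -0.   1.1] w -0.0
tip_eng [-0.1702  0.001   0.2593] z [ 0.08 -0.01 -1.  ] y [0.13 0.99 0.  ]
head_side side [(array([255.5, 240. ]), 0.73)]
head_side top [(array([299.2, 230.7]), 0.89), (array([256.5, 237.6]), 0.61)]Traceback (most recent call last):
  File "<stdin>", line 4, in <module>
ValueError: it knows: cutout, engraver, head_side, hinge, lip, pen_mug, spray_can
```

Run:
```python
from h import *
for n in["lip","cutout"]:
    for c in("side","top"): print(n,c,[(np.round(k["xy"],1),round(k["score"],2)) for k in mark_of(n,c)[:2]])
f=lambda a:W((.1-.26*np.cos(a-.0115),0,.108+.26*np.sin(a-.0115)))
print("lip open",proj("side",f(1.35)),proj("top",f(1.35)))
print(tri((255.5,240),(299.2,230.7)))
for q in(0,.03,.06,.1,.15,.2):
    X=W((-.045,-.128+q,.0725));print(q,np.round(X,3),np.round(proj("side",X),1),np.round(proj("top",X),1))
a=cv2.imread("pics/e_side.png")[100:300,150:370];b=cv2.imread("pics/e_top.png")[130:310,170:350]
cv2.imwrite("pics/e.png",np.hstack([cv2.resize(a,(440,400)),cv2.resize(b,(360,360+40))]))
```

```text
lip side [(array([300.2,  98.9]), 0.65)]
lip top [(array([270.1, 168. ]), 0.67)]
cutout side [(array([249.6, 225.9]), 0.49)]
cutout top [(array([258.5, 236.8]), 0.65)]
lip open (np.float64(301.4197668647528), np.float64(98.31102649203075)) (np.float64(271.993230832472), np.float64(167.91706144851227))
(array([ 0.58182318, -0.03750391,  0.08262884]), np.float64(0.004603730697237252))
0 [ 0.575 -0.073  0.072] [254.9 255.5] [311.6 234.9]
0.03 [ 0.579 -0.043  0.072] [255.4 245.2] [300.9 233.2]
0.06 [ 0.583 -0.013  0.072] [255.9 235.3] [290.1 231.5]
0.1 [0.588 0.027 0.072] [256.6 222.6] [275.9 229.3]
0.15 [0.594 0.076 0.072] [257.4 207.7] [258.  226.5]
0.2 [0.601 0.126 0.072] [258.1 193.8] [240.2 223.6]
```

View pics/e.png

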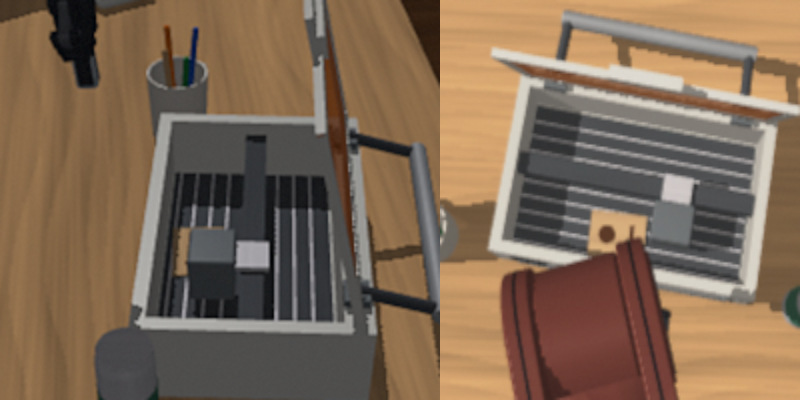

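The lid is fully open, with the lip at 1.35 rad. The head (side crop (212,262), top crop (673,222)) sits at joint ≈0.04. I'll enter right of it with the fingers turned 90°, so the knuckles lie along the gap.

```bash
cat >> h.py <<'E'
def dn(tip,ang=90,s=None):
    R=tool(P[2],np.pi/2)*Ro.from_euler("z",np.radians(ang));t=W(tip)-tip_extent*R.as_matrix()[:,2];print(tip,"tcp",np.round(t,3),*row(t,R,s))
E
python3 - <<'E'
from h import *
dn((-.05,-.128,.26),90);dn((-.05,-.128,.26),-90)
E
```

```text
(-0.05, -0.128, 0.26) tcp [ 0.57  -0.072  0.433] [-0.902 -0.862  0.073] [0.022 0.023 0.499]
(-0.05, -0.128, 0.26) tcp [ 0.57  -0.072  0.433] [-0.902 -0.862  0.073] [-0.023  0.022 -0.5  ]
```

>>> {"name": "step_arm", "arguments": {
  "commands": [
    {"x": -0.9,"y": -0.86,"z": 0.073,"wx": 0.022,"wy": 0.023,"wz": 0.499,"grip": 0},
    {"x": -0.9,"y": -0.86,"z": 0.073,"wx": 0.022,"wy": 0.023,"wz": 0.499,"grip": 0},
    {"x": -0.9,"y": -0.86,"z": 0.073,"wx": 0.022,"wy": 0.023,"wz": 0.499,"grip": 0},
    {"x": -0.9,"y": -0.86,"z": 0.073,"wx": 0.022,"wy": 0.023,"wz": 0.499,"grip": 0},
    {"x": -0.9,"y": -0.86,"z": 0.073,"wx": 0.022,"wy": 0.023,"wz": 0.499,"grip": 0}
  ]
}}

```text
t: 9.2
ee_pos: [0.5715, -0.0767, 0.4324]
ee_rot: [0.025, 0.431, 0.902, -0.003]
wrist_force: [0.1, -0.8, 0.4]
width: -0.0002
grasp_force: 0.0
```

Run:
```python
from h import *
st();dn((-.05,-.128,.26),90);dn((-.05,-.128,.2),90)
```

```text
t 9.2 q [-0.06  0.15  0.12  1.63  0.01  1.31  0.74] tcp [ 0.572 -0.077  0.432] F [ 0.1 -0.8  0.4] w -0.0
tip_eng [-0.04   -0.1362  0.2592] z [ 0.04 -0.03 -1.  ] y [0.78 0.63 0.02]
(-0.05, -0.128, 0.26) tcp [ 0.57  -0.072  0.433] [ 0.031  0.012 -0.008] [0.011 0.012 0.257]
(-0.05, -0.128, 0.2) tcp [ 0.57  -0.072  0.373] [0.05  0.006 0.391] [0.011 0.012 0.257]
```

>>> {"name": "step_arm", "arguments": {
  "commands": [
    {"x": 0.05,"y": 0.006,"z": 0.391,"wx": 0.011,"wy": 0.012,"wz": 0.257,"grip": 0},
    {"x": 0.05,"y": 0.006,"z": 0.391,"wx": 0.011,"wy": 0.012,"wz": 0.257,"grip": 0},
    {"x": 0.05,"y": 0.006,"z": 0.391,"wx": 0.011,"wy": 0.012,"wz": 0.257,"grip": 0},
    {"x": 0.05,"y": 0.006,"z": 0.391,"wx": 0.011,"wy": 0.012,"wz": 0.257,"grip": 0},
    {"x": 0.05,"y": 0.006,"z": 0.391,"wx": 0.011,"wy": 0.012,"wz": 0.257,"grip": 0}
  ]
}}

```text
t: 9.7
ee_pos: [0.5683, -0.0667, 0.3741]
ee_rot: [0.001, 0.729, 0.684, 0.0]
wrist_force: [0.3, -0.2, 0.0]
width: -0.0004
grasp_force: 0.0
```

Run:
```python
from h import *
st();dn((-.05,-.128,.12),90);dn((-.05,-.128,.062),90)
```

```text
t 9.7 q [-0.12  0.19  0.18  1.71 -0.03  1.24  0.  ] tcp [ 0.568 -0.067  0.374] F [ 0.3 -0.2  0. ] w -0.0
tip_eng [-0.0519 -0.1232  0.2007] z [ 0. -0. -1.] y [ 1.   -0.06  0.  ]
(-0.05, -0.128, 0.12) tcp [ 0.57  -0.072  0.293] [-0.034  0.012  0.538] [0.001 0.001 0.021]
(-0.05, -0.128, 0.062) tcp [ 0.57  -0.072  0.235] [-0.033  0.011  0.925] [0.001 0.001 0.021]
```

>>> {"name": "step_arm", "arguments": {
  "commands": [
    {"x": -0.034,"y": 0.012,"z": 0.25,"wx": 0.001,"wy": 0.001,"wz": 0.021,"grip": 0},
    {"x": -0.034,"y": 0.012,"z": 0.538,"wx": 0.001,"wy": 0.001,"wz": 0.021,"grip": 0},
    {"x": -0.034,"y": 0.012,"z": 0.538,"wx": 0.001,"wy": 0.001,"wz": 0.021,"grip": 0},
    {"x": -0.034,"y": 0.012,"z": 0.538,"wx": 0.001,"wy": 0.001,"wz": 0.021,"grip": 0}
  ]
}}

```text
t: 10.1
ee_pos: [0.57, -0.0721, 0.294]
ee_rot: [-0.001, 0.749, 0.662, -0.0]
wrist_force: [0.4, -0.5, 0.5]
width: 0.0003
grasp_force: 0.0
```

Run:
```python
from h import *
st();dn((-.05,-.128,.062),90);save("f")
a=cv2.imread("pics/f_side.png")[100:300,180:380];b=cv2.imread("pics/f_top.png")[130:310,190:350]
cv2.imwrite("pics/f.png",np.hstack([cv2.resize(a,(440,440)),cv2.resize(b,(360,440))]))
```

```text
t 10.1 q [-0.11  0.27  0.18  1.79 -0.06  1.09 -0.03] tcp [ 0.57  -0.072  0.294] F [ 0.4 -0.5  0.5] w 0.0
tip_eng [-0.0502 -0.1279  0.1206] z [-0.  0. -1.] y [ 0.99 -0.12 -0.  ]
(-0.05, -0.128, 0.062) tcp [ 0.57  -0.072  0.235] [0.   0.   0.39] [-0.001 -0.     0.002]
```

View pics/f.png

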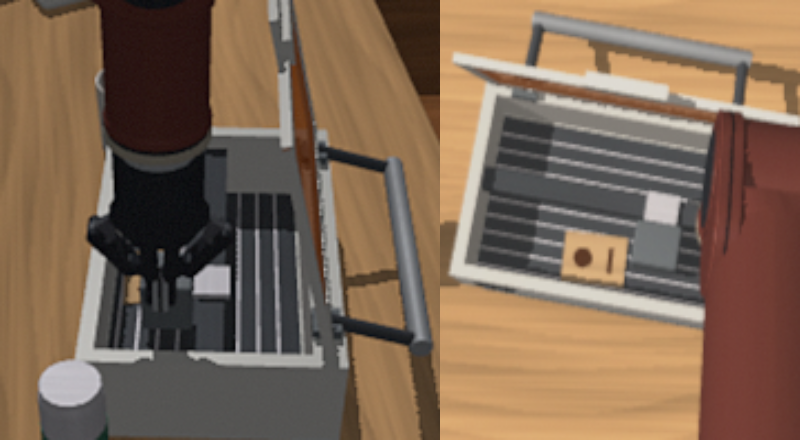

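The fingertips are above the free space right of the head (side crop (158,300)). The knuckles stand about 50 mm above the tips, so I'll lower only to z ≈ 0.072 to keep them off the walls.

>>> {"name": "step_arm", "arguments": {
  "commands": [
    {"x": 0,"y": 0.03,"z": 0.12,"wx": 0,"wy": 0,"wz": 0,"grip": 0},
    {"x": 0,"y": 0.03,"z": 0.22,"wx": 0,"wy": 0,"wz": 0,"grip": 0},
    {"x": 0,"y": 0.03,"z": 0.32,"wx": 0,"wy": 0,"wz": 0,"grip": 0},
    {"x": 0,"y": 0.03,"z": 0.32,"wx": 0,"wy": 0,"wz": 0,"grip": 0}
  ]
}}

```text
t: 10.6
ee_pos: [0.5737, -0.0726, 0.2437]
ee_rot: [-0.002, 0.749, 0.662, -0.001]
wrist_force: [-0.2, 0.3, 0.0]
width: 0.0003
grasp_force: 0.0
```

Run:
```python
from h import *
st();dn((-.046,-.078,.072),90);dn((-.046,0.0,.072),90)
```

```text
t 10.6 q [-0.1   0.33  0.18  1.83 -0.07  0.99 -0.02] tcp [ 0.574 -0.073  0.244] F [-0.2  0.3  0. ] w 0.0
tip_eng [-0.0469 -0.1279  0.0703] z [-0.  0. -1.] y [ 0.99 -0.12 -0.  ]
(-0.046, -0.078, 0.072) tcp [ 0.58  -0.023  0.245] [ 0.334  0.003 -0.011] [-0.001 -0.     0.002]
(-0.046, 0.0, 0.072) tcp [0.59  0.054 0.245] [ 0.854  0.006 -0.01 ] [-0.001 -0.     0.002]
```

No contact on the way down. Now I'll push left (+x in the tool frame).

>>> {"name": "step_arm", "arguments": {
  "commands": [
    {"x": 0.1,"y": 0,"z": 0,"wx": 0,"wy": 0,"wz": 0,"grip": 0},
    {"x": 0.2,"y": 0,"z": 0,"wx": 0,"wy": 0,"wz": 0,"grip": 0},
    {"x": 0.28,"y": 0,"z": 0,"wx": 0,"wy": 0,"wz": 0,"grip": 0},
    {"x": 0.36,"y": 0,"z": 0,"wx": 0,"wy": 0,"wz": 0,"grip": 0},
    {"x": 0.44,"y": 0,"z": 0,"wx": 0,"wy": 0,"wz": 0,"grip": 0}
  ]
}}

```text
t: 11.1
ee_pos: [0.5831, -0.0062, 0.2462]
ee_rot: [-0.0, 0.749, 0.662, 0.001]
wrist_force: [2.4, -3.4, 1.4]
width: 0.0003
grasp_force: 1.3
```

>>> {"name": "step_arm", "arguments": {
  "commands": [
    {"x": 0.08,"y": 0,"z": 0,"wx": 0,"wy": 0,"wz": 0,"grip": 0},
    {"x": 0.16,"y": 0,"z": 0,"wx": 0,"wy": 0,"wz": 0,"grip": 0},
    {"x": 0.24,"y": 0,"z": 0,"wx": 0,"wy": 0,"wz": 0,"grip": 0},
    {"x": 0.32,"y": 0,"z": 0,"wx": 0,"wy": 0,"wz": 0,"grip": 0},
    {"x": 0.4,"y": 0,"z": 0,"wx": 0,"wy": 0,"wz": 0,"grip": 0}
  ]
}}

```text
t: 11.6
ee_pos: [0.5901, 0.0532, 0.2456]
ee_rot: [-0.001, 0.749, 0.662, 0.0]
wrist_force: [1.5, -2.8, 0.7]
width: -0.0006
grasp_force: 1.3
```

Run:
```python
from h import *
st();dn((-.046,.061,.071),90)
```

```text
t 11.6 q [-0.27  0.35  0.12  1.79 -0.05  1.   -0.25] tcp [0.59  0.053 0.246] F [ 1.5 -2.8  0.7] w -0.001
tip_eng [-0.0463 -0.001   0.0722] z [-0.  0. -1.] y [ 0.99 -0.12 -0.  ]
(-0.046, 0.061, 0.071) tcp [0.598 0.115 0.244] [0.415 0.003 0.009] [-0.    -0.     0.002]
```

The head is moving at about 3 N, as expected. I'll push to the stop.

>>> {"name": "step_arm", "arguments": {
  "commands": [
    {"x": 0.08,"y": 0,"z": 0,"wx": 0,"wy": 0,"wz": 0,"grip": 0},
    {"x": 0.16,"y": 0,"z": 0,"wx": 0,"wy": 0,"wz": 0,"grip": 0},
    {"x": 0.24,"y": 0,"z": 0,"wx": 0,"wy": 0,"wz": 0,"grip": 0},
    {"x": 0.32,"y": 0,"z": 0,"wx": 0,"wy": 0,"wz": 0,"grip": 0},
    {"x": 0.38,"y": 0,"z": 0,"wx": 0,"wy": 0,"wz": 0,"grip": 0}
  ]
}}

```text
t: 12.1
ee_pos: [0.597, 0.1102, 0.2457]
ee_rot: [-0.001, 0.749, 0.662, 0.0]
wrist_force: [2.1, -2.7, -0.5]
width: -0.0002
grasp_force: 1.2
```

>>> {"name": "step_arm", "arguments": {
  "commands": [
    {"x": 0.015,"y": 0,"z": 0,"wx": 0,"wy": 0,"wz": 0,"grip": 0},
    {"x": 0.03,"y": 0,"z": 0,"wx": 0,"wy": 0,"wz": 0,"grip": 0},
    {"x": 0.045,"y": 0,"z": 0,"wx": 0,"wy": 0,"wz": 0,"grip": 0},
    {"x": 0.045,"y": 0,"z": 0,"wx": 0,"wy": 0,"wz": 0,"grip": 0}
  ]
}}

```text
t: 12.5
ee_pos: [0.5977, 0.1154, 0.2457]
ee_rot: [-0.001, 0.749, 0.662, -0.0]
wrist_force: [-0.2, -1.2, 0.4]
width: -0.0001
grasp_force: 1.0
```

```bash
python3 -c "
from h import *
st()"
```

```text
t 12.5 q [-0.34  0.38  0.1   1.75 -0.04  1.02 -0.35] tcp [0.598 0.115 0.246] F [-0.2 -1.2  0.4] w -0.0
tip_eng [-0.0469  0.0616  0.0723] z [-0.  0. -1.] y [ 0.99 -0.12 -0.  ]
```

>>> {"name": "step_arm", "arguments": {
  "commands": [
    {"x": 0.015,"y": 0,"z": 0,"wx": 0,"wy": 0,"wz": 0,"grip": 0},
    {"x": 0.03,"y": 0,"z": 0,"wx": 0,"wy": 0,"wz": 0,"grip": 0},
    {"x": 0.045,"y": 0,"z": 0,"wx": 0,"wy": 0,"wz": 0,"grip": 0},
    {"x": 0.045,"y": 0,"z": 0,"wx": 0,"wy": 0,"wz": 0,"grip": 0}
  ]
}}

```text
t: 12.9
ee_pos: [0.5982, 0.1167, 0.2457]
ee_rot: [0.001, 0.751, 0.66, -0.003]
wrist_force: [-9.0, -19.4, 10.0]
width: 0.0
grasp_force: 10.2
```

The force jump with no motion means the left end stop is reached. I'll back off right, then up.

>>> {"name": "step_arm", "arguments": {
  "commands": [
    {"x": -0.1,"y": 0,"z": 0,"wx": 0,"wy": 0,"wz": 0,"grip": 0},
    {"x": -0.2,"y": 0,"z": 0,"wx": 0,"wy": 0,"wz": 0,"grip": 0},
    {"x": -0.2,"y": 0,"z": -0.3,"wx": 0,"wy": 0,"wz": 0,"grip": 0},
    {"x": -0.2,"y": 0,"z": -0.6,"wx": 0,"wy": 0,"wz": 0,"grip": 0},
    {"x": -0.2,"y": 0,"z": -0.9,"wx": 0,"wy": 0,"wz": 0,"grip": 0}
  ]
}}

```text
t: 13.4
ee_pos: [0.5948, 0.0917, 0.3823]
ee_rot: [-0.001, 0.749, 0.662, 0.0]
wrist_force: [0.8, 0.5, -1.2]
width: -0.0004
grasp_force: 0.0
```

>>> {"name": "step_arm", "arguments": {
  "commands": [
    {"x": -0.2,"y": -0.5,"z": -0.3,"wx": 0,"wy": 0,"wz": 0,"grip": 0},
    {"x": -0.2,"y": -0.8,"z": -0.3,"wx": 0,"wy": 0,"wz": 0,"grip": 0},
    {"x": -0.2,"y": -0.8,"z": -0.3,"wx": 0,"wy": 0,"wz": 0,"grip": 0},
    {"x": -0.2,"y": -0.8,"z": -0.3,"wx": 0,"wy": 0,"wz": 0,"grip": 0},
    {"x": -0.2,"y": -0.8,"z": -0.3,"wx": 0,"wy": 0,"wz": 0,"grip": 0}
  ]
}}

```text
t: 13.9
ee_pos: [0.4721, 0.077, 0.4265]
ee_rot: [-0.001, 0.749, 0.662, 0.001]
wrist_force: [0.1, -0.4, 0.1]
width: -0.0004
grasp_force: 0.0
```

Run:
```python
from h import *
st();save("g")
for n in["head_side","cutout","lip"]:
    for c in("side","top"): print(n,c,[(np.round(k["xy"],1),round(k["score"],2)) for k in mark_of(n,c)[:2]])
a=cv2.imread("pics/g_side.png")[100:360,130:390];b=cv2.imread("pics/g_top.png")[130:310,140:380]
cv2.imwrite("pics/g.png",np.hstack([cv2.resize(a,(400,400)),cv2.resize(b,(400,400))]))
```

```text
t 13.9 q [-0.35 -0.03  0.09  1.84  0.    1.33 -0.38] tcp [0.472 0.077 0.426] F [ 0.1 -0.4  0.1] w -0.0
tip_eng [-0.1661  0.0077  0.2531] z [ 0.  0. -1.] y [ 0.99 -0.12  0.  ]
head_side side [(array([259.8, 192.6]), 0.56)]
head_side top []
cutout side [(array([247.6, 225.9]), 0.88), (array([257.2, 189.9]), 0.18)]
cutout top []
lip side [(array([299.2,  97.9]), 0.7), (array([323.1, 203.3]), 0.63)]
lip top [(array([272.7, 169.2]), 0.71)]
```

View pics/g.png

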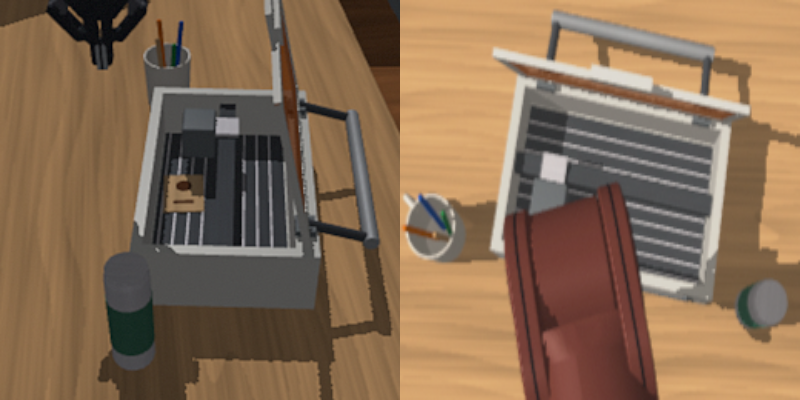

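The lid is up and the head is at its left end: head_side is at row 192.6, against 193.8 expected at 0.20. The cutout, mug and can are where they were, and the arm is clear.

```bash
python3 -c "
from station import *
print(job_done())"
```

```text
the job is handed in; nothing more can be done
None
```

I pushed the lid up past its balance point so it stays open by itself, then pushed the laser head to its left end stop. The wooden piece, mug and can were left where they were, and I handed the job in at about 14 s.

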